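Raise the sanding screen to the brass collar

TASK

With the fingertips beneath the wooden lip of the clear sloping screen, push the screen steadily up its rails until its red pointer is level with the brass collar on the rail (not the blue one), then take the hand away and leave the screen standing there. Only push it: do not grip the lip or knock the screen up, and leave the collars, the drawer front behind the screen, the walnut spacer bars and the bone folder where they are.

Things in the scene. Friction and masses are not known exactly. Their poses are not given: they have to be found in the camera images.
- hood: fixed downdraft sanding bench: bed 270 mm deep (x), 360 wide (y), 45 high; from each front corner an aluminium rail 18 mm wide, 400 long rises, leaning 30 degrees from vertical to its +x. Origin at bench level under the middle of the bed's front edge; x into the bed, away from the robot, y left, z up. The way up the rails is (0.5, 0, 0.866) in this frame
- sash (a joint): how far the clear screen (325 mm wide, 190 mm high along the slope, 0.57 kg) has slid up the rails from its lowest place, in m, 0 to 0.20. It is counterweighted: it moves up or down with 2 to 5 N and stays where it is left
- lip_root (a point): walnut lip along the screen's lower edge: 270 mm wide, 10 mm thick (plus a 3 mm rubber strip on top), standing out 49 mm from the screen's plane, square to it, so its free edge is higher than its root. Its flat underside is pushed; at its lowest it is 50 mm above the bed. This point: root of the underside, mid width; x into the bed, 30 degrees below level; y left; z up the slope
- lip_edge (a point): middle (across the width) of the lower corner of the lip's free edge, nearest the robot; same axes as lip_root
- pointer (a point): middle of the red pointer, 5 mm thick bar, that reaches from the screen's lower edge over the left (+y of the bench) rail; same axes as lip_root. A like red pointer lies over the right rail
- brass_mark (a joint): place of the brass collar along the left rail, in m; the pointer is level with the collar's middle when joint sash has the same value
- brass_mid (a point): middle of the front of the brass collar, 20 mm high along the rail, clamped on the left (+y) rail and standing out 40 mm beside it; z up the slope
- blue_mid (a point): middle of the front of the blue collar, 20 mm high, clamped likewise on the right (-y) rail: another height, not the wanted one; z up the slope
- drawer_front: loose cherry drawer front, 100 x 240 x 18 mm, lying on the bed behind the screen; origin at the centre of its underside
- spacer_a: loose walnut bar, 150 (x) x 25 x 20 mm, lying on the bench; origin at the centre of its underside
- spacer_b: second walnut bar, the same
- bone_folder: loose cream bone folder, 150 (x) x 24 x 6 mm, lying on the bench; origin at the centre of its underside

How it is judged:
By the outcome, as a careful person would: the job done as asked, in the order asked, and still so for the second after the job is handed in, with the robot touching nothing.
It also fails if it takes over 42 s, if anything falls off the work surface, if the arm or the gripper's body presses on something with over 40 N, if the wrist force passes 120 N, or if a joint passes its speed limit or range.

ROBOT

A 6-joint arm with a two-finger parallel gripper is mounted at the origin on the work surface. World frame = base frame: x ahead of the robot, y to its left, z up, the work surface at z = 0. Lengths are in m, angles in degrees, forces in N, time in s.
With the tool pointing down it reaches from about 0.4 to 0.825 m from the base axis. Payload 7 kg.
Tool frame: the origin (TCP) lies between the finger pads; the fingertips stand 19 mm ahead of it and the grasp point (between the pads) is the TCP (r.finger_overhang is the distance from the TCP to the fingertips, in m); z points along the fingers, y is the direction in which the jaws open and shut (so a half turn about z gives the same grasp; the last joint's range is limited). The gripper opens to 88 mm and grips with 3 to 60 N. Pads are 19 mm wide; open, the fingers measure 130 mm over their backs; the gripper's body (78 mm by 193 mm) begins 47 mm behind the grasp point.
Start: joints at [-60.212, 20.546, 0.682, 0, -70.136, -16.507], TCP at [0.155, -0.657, 0.215] pointing down, gripper open.
Joint ranges: [-176.03, 176.03], [-82.01, 121.73], [-58.28, 71.71], [-173.87, 95.51], [-174.79, -0.11], [-173.66, 173.66]. Speed limits (degrees/s): [136.94, 136.94, 172.46, 180, 180, 180].

INTERFACE

Orientations are given as [roll, pitch, yaw] about the fixed x, y, z axes, in that order (R = Rz(yaw) Ry(pitch) Rx(roll)).
In Python, from plant import r, optics gives the robot as it stands. The module is installed in compiled form; this text tells all that it offers.
- The arm moves only by the tool step_arm, never from a script. Its argument "increments" is a list of rows, each an object of numbers: "tx", "ty", "tz": the shift along the world's x, y, z in mm; "ax", "ay", "az": the turn, a rotation vector about the world's x, y, z in degrees; "claw": the gripper command: -1 is shut, 1 is fully open, values between are in proportion. In form: [{"tx": .., "ty": .., "tz": .., "ax": .., "ay": .., "az": .., "claw": ..}, ...]. A call has 1 to 12 rows; each row shifts and turns the commanded pose from where the row before left it; what a row does not reach is not made up. A row lasts 1/10 s, in which the tool goes at most 50 mm and 8.59 degrees, less where a joint would pass 70% of its speed; a pose out of reach is approached as far as the arm can. A call with a gripper value outside its range is refused whole. The fingers move at their own pace and stop on an object; "newtons" is the grip in N (left out, the last holds). Time passes only in rows, so rows that do not move let the fingers close. It gives the time, the measured TCP pose, the force and the opening at its end, in the units of the state.
- r.get_state(): the state, without advancing time (a new reading comes with each control period).
- optics.capture(name): name is "scene" or "top"; returns a dict with "image" (480x640x3 uint8, blue, green, red), "depth" (480x640 float32, m along the optical axis (not along the pixel's ray), 0 where there is no reading), "fx", "fy", "cx", "cy" (pixels), "R" (3x3) and "t" (3): a world point X has camera coordinates R X + t. Camera axes: x right, y down, z forward; pixel columns grow to the right and rows downward; lengths in m; the calibration is good to about 2 mm. A picture is of the moment at which its call begins.
- r.close_job(): hands the job in, once; it reports no verdict.
The state is a dict: "time_s": time; "joints": joint angles; "qd": joint speeds; "joint_torque": joint torques, N m; "tcp_pos": TCP position; "eef_rot": TCP orientation; "contact_force": force on the tool from outside, world axes, zero at the start; "moment": the same for the moment, N m; "gripper_width": finger opening in m.
Only numpy, scipy, OpenCV 4.12 (cv2) and the standard library are available. Lean on these libraries where they do the work, as an engineer would, in place of code of your own. Each camera call takes 0.05 s, during which the arm holds its last target. There are 200 camera calls.

## Working session

There is one attempt and no reset: what is moved stays moved. The work goes in short steps, Python scripts to look and compute and a tool call to move; the robot and the scene stay as the last step left them, time stands still between calls to the robot, and variables do not carry over. Pictures are saved under pics/ and viewed, about 8 in all and at most 12, crops included, and the job is handed in when it is done.

Besides the shell and the picture viewer there is one more tool, called as a command line: name --argument value ..., lists and objects as JSON in quotes. step_arm: Moves the arm, as the interface text tells. Its arguments: {"type":"object","properties":{"increments":{"type":"array","items":{"type":"object","properties":{"tx":{"type":"number"},"ty":{"type":"number"},"tz":{"type":"number"},"ax":{"type":"number"},"ay":{"type":"number"},"az":{"type":"number"},"claw":{"type":"number"}}}},"newtons":{"type":"number"}},"required":["increments"]}

```bash
mkdir -p pics; cat > h.py <<'E'
import numpy as np, cv2
from plant import r, optics
def cap(name,fn=None):
    c=optics.capture(name)
    if fn: cv2.imwrite('pics/'+fn,c['image'])
    np.savez('last_'+name+'.npz',**c)
    return c
def pt(c,u,v,d=None):
    d=c['depth'][int(v),int(u)] if d is None else d
    p=np.array([(u-c['cx'])/c['fx']*d,(v-c['cy'])/c['fy']*d,d])
    return np.asarray(c['R']).T@(p-np.asarray(c['t']))
def cloud(c):
    v,u=np.mgrid[0:480,0:640]; d=c['depth']
    p=np.stack([(u-c['cx'])/c['fx']*d,(v-c['cy'])/c['fy']*d,d],-1)
    return (p-np.asarray(c['t']))@np.asarray(c['R'])
E
python3 - <<'E'
from h import *
for n in('scene','top'):
    c=cap(n,n+'0.png'); print(n,-np.array(c['R']).T@c['t'],c['fx'],np.array(c['R'])[2])
s=r.get_state(); print(s)
E
```

```text
scene [ 0.73744222 -0.54145764  0.90874221] 518.5431530636715 [-0.15312721  0.54147997 -0.82665077]
top [ 0.41513573 -0.01843914  1.02549327] 512.5469490849138 [ 0.19742963  0.01026099 -0.98026336]
{'time_s': 0.1, 'joints': array([-6.02116471e+01,  2.05872141e+01,  6.38756821e-01, -1.83744617e-02,
       -7.01369084e+01, -1.65058348e+01]), 'qd': array([-0.09845807, -0.06544626, -0.00835713,  0.05246826,  0.00904062,
       -0.00267618]), 'joint_torque': array([-5.44575414e-04, -5.84164882e+01,  2.93748808e+01,  7.01536372e+00,
        1.02016755e-02, -4.61206275e-05]), 'tcp_pos': array([ 0.15493657, -0.65649836,  0.21431369]), 'eef_rot': array([ 1.79913244e+02, -7.69350761e-03, -1.66723732e+02]), 'contact_force': array([ 0.16293663, -1.15204829, -0.36136975]), 'moment': array([-0.00453605,  0.00332006,  0.01864124]), 'gripper_width': 0.08766874287452417}
```

View pics/scene0.png

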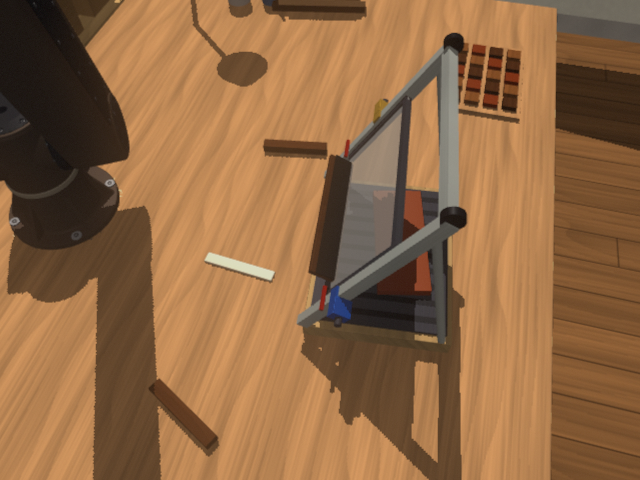

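View pics/top0.png

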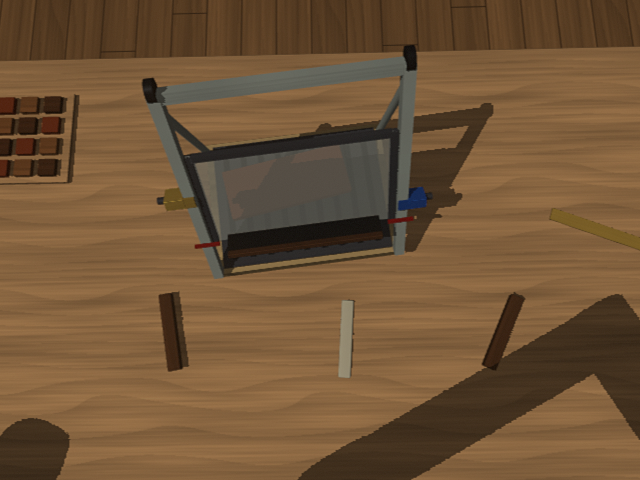

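The scene shows the screen leaning on its rails. In the top view the red pointers are at about (207,245) and (401,220), the brass collar at (178,199), the blue collar at (412,200) and the lip at (305,238). The bone folder and bars lie in front of the bench. Next I'll measure these.

```bash
cat > m.py <<'E'
from h import *
def blob(c,P,hsvlo,hsvhi,box):
    h=cv2.cvtColor(c['image'],cv2.COLOR_BGR2HSV)
    m=cv2.inRange(h,np.array(hsvlo),np.array(hsvhi))
    k=np.zeros_like(m); u0,v0,u1,v1=box; k[v0:v1,u0:u1]=m[v0:v1,u0:u1]
    k[c['depth']<=0]=0
    v,u=np.nonzero(k); return P[v,u],u,v
E
python3 - <<'E'
from m import *
t=dict(np.load('last_top.npz')); s=dict(np.load('last_scene.npz'))
for nm,c,L in(('top',t,[('redL',(0,150,60),(8,255,255),(190,235,225,255)),('redR',(0,150,60),(8,255,255),(380,210,420,228)),('brass',(15,120,60),(32,255,255),(155,180,200,215)),('blue',(105,120,40),(130,255,255),(390,180,440,215))]),
 ('scene',s,[('redL',(0,150,60),(8,255,255),(338,135,355,165)),('redR',(0,150,60),(8,255,255),(315,280,332,312)),('brass',(15,150,60),(32,255,255),(370,95,392,128)),('blue',(105,120,40),(130,255,255),(320,280,360,330))])):
    P=cloud(c)
    for n,a,b,box in L:
        p,u,v=blob(c,P,a,b,box); 
        if len(p): print(nm,n,len(p),'med',np.median(p,0).round(4),'min',p.min(0).round(3),'max',p.max(0).round(3),'uv',u.mean().round(1),v.mean().round(1))
P=cloud(t)
for n,u,v in [('railL0',219,268),('railL',205,225),('railLtop',160,110),('railR0',400,245),('railR',404,170),('railRtop',408,80),('lipL',235,243),('lipM',305,235),('lipR',375,225),('lipeM',305,245),('lipedgeL',232,252),('lipedgeR',380,238),('bar',173,330),('bone',346,340),('bar2',503,330),('boneend',347,302),('barend',169,295),('bar2end',516,297),('bedL',226,270),('bedR',390,256)]: print(n,P[v,u].round(4))
# lip points
p=P[215:262,225:385].reshape(-1,3)
E
```

```text
top redL 104 med [0.5921 0.1889 0.1433] min [ 0.587  0.168 -0.002] max [0.623 0.247 0.147] uv 207.1 244.7
top redR 111 med [ 0.6311 -0.1514  0.1434] min [ 0.625 -0.198 -0.001] max [ 0.674 -0.13   0.147] uv 400.3 219.6
top brass 1018 med [0.6717 0.2457 0.2215] min [ 0.634  0.19  -0.005] max [0.763 0.338 0.242] uv 171.2 198.8
top blue 422 med [ 0.6562 -0.1732  0.1734] min [ 0.644 -0.192  0.161] max [ 0.684 -0.145  0.183] uv 413.8 199.3
scene redL 54 med [0.5947 0.1893 0.1428] min [ 0.562  0.166 -0.003] max [0.6   0.346 0.146] uv 346.6 147.8
scene redR 100 med [ 0.6334 -0.1523  0.143 ] min [ 0.614 -0.175  0.042] max [ 0.639 -0.076  0.147] uv 322.8 297.1
scene brass 157 med [0.6469 0.2214 0.2331] min [ 0.604  0.188 -0.004] max [0.66  0.517 0.241] uv 378.5 108.6
scene blue 450 med [ 0.664  -0.1757  0.1726] min [ 0.646 -0.193  0.146] max [ 0.687 -0.132  0.182] uv 338.7 304.9
railL0 [0.5608 0.1815 0.0771]
railL [0.6196 0.1858 0.1785]
railLtop [0.7344 0.2042 0.3773]
railR0 [ 0.5987 -0.1592  0.0754]
railR [ 0.6913 -0.1478  0.2345]
railRtop [ 0.7708 -0.1361  0.3779]
lipL [0.5927 0.1388 0.1522]
lipM [0.6044 0.0166 0.1536]
lipR [ 0.6198 -0.1057  0.1542]
lipeM [0.5856 0.0166 0.1591]
lipedgeL [0.5756 0.1424 0.1591]
lipedgeR [ 0.5964 -0.1134  0.1546]
bar [0.4495 0.2803 0.02  ]
bone [ 0.4252 -0.0555  0.0054]
bar2 [ 0.4391 -0.3571  0.0211]
boneend [ 0.4991 -0.0594  0.0054]
barend [0.5177 0.2914 0.0188]
bar2end [ 0.5021 -0.3883  0.0197]
bedL [0.5626 0.176  0.0382]
bedR [ 0.5908 -0.1489  0.0013]
```

```bash
python3 - <<'E'
from h import *
t=dict(np.load('last_top.npz')); s=dict(np.load('last_scene.npz'))
a=cv2.resize(t['image'][180:290,140:440],None,fx=2.6,fy=2.6,interpolation=cv2.INTER_CUBIC)
b=cv2.resize(s['image'][80:350,290:480],None,fx=1.0,fy=1.0)
cv2.imwrite('pics/c0.png',a)
E
```

```text
(no output)
```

View pics/c0.png

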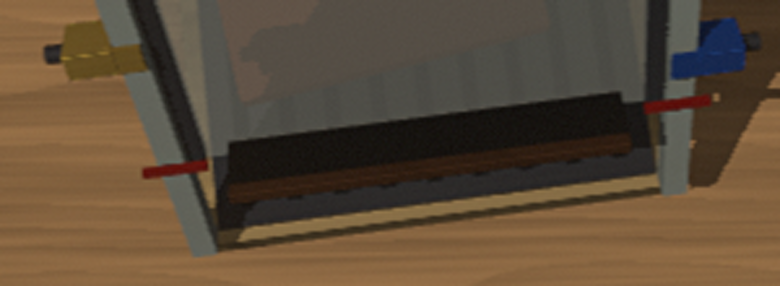

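```bash
cat >> m.py <<'E'
yaw=np.radians(6.35); ex=np.array([np.cos(yaw),np.sin(yaw),0]); ey=np.array([-np.sin(yaw),np.cos(yaw),0]); ez=np.array([0,0,1.])
U=.5*ex+.866*ez; N=-.866*ex+.5*ez   # N toward robot/up
B=np.stack([U,ey,N],1); O=np.array([.5797,.0115,0.])  # refined below
def stats(c,nm,a,b,box,zmin,zmax):
    p,u,v=blob(c,cloud(c),a,b,box); k=(p[:,2]>zmin)&(p[:,2]<zmax); q=(p[k]-O)@B
    print(nm,k.sum(),'\n p5',np.percentile(q,3,0).round(4),'p50',np.median(q,0).round(4),'p97',np.percentile(q,97,0).round(4)); return q
E
python3 - <<'E'
from m import *
t=dict(np.load('last_top.npz')); s=dict(np.load('last_scene.npz'))
R=((0,150,60),(8,255,255));Y=((15,120,60),(32,255,255));Bl=((105,120,40),(130,255,255))
stats(t,'t redL',*R,(190,235,225,255),.13,.16);stats(t,'t redR',*R,(380,210,420,228),.13,.16)
q=stats(t,'t brass',*Y,(155,180,200,215),.15,.3)
f=q[abs(q[:,2]-np.percentile(q[:,2],80))<.004]; print(f.min(0),f.max(0),np.histogram(q[:,2],10),np.histogram(q[:,0],12))
stats(t,'t blue',*Bl,(390,180,440,215),.1,.3)
stats(s,'s redL',*R,(338,135,355,165),.13,.16);stats(s,'s redR',*R,(315,280,332,312),.13,.16)
stats(s,'s brass',*Y,(370,95,392,128),.15,.3)
P=cloud(t)
for n,u,v in [('railL0',219,268),('railL',205,225),('railLtop',160,110),('railR0',400,245),('railR',404,170),('railRtop',408,80),('lipL',235,243),('lipM',305,235),('lipR',375,225)]: print(n,((P[v,u]-O)@B).round(4))
# lip: dark/brown pixels in front
q=((P[215:262,228:385].reshape(-1,3)-O)@B); k=(q[:,2]>.06)
print('lip',k.sum(),np.percentile(q[k],[1,50,99],0).round(4)); print(np.histogram(q[k][:,2],12),np.histogram(q[k][:,0],12))
E
```

```text
t redL 103 
 p5 [0.1366 0.1552 0.0395] p50 [0.1405 0.1745 0.044 ] p97 [0.1428 0.1959 0.0466]
t redR 105 
 p5 [ 0.1369 -0.1893  0.0393] p50 [ 0.1411 -0.1674  0.0433] p97 [ 0.1436 -0.1472  0.0465]
t brass 511 
 p5 [0.2335 0.1731 0.0145] p50 [0.2498 0.2011 0.0413] p97 [0.2529 0.2186 0.0445]
[0.23137981 0.1701738  0.03933036] [0.25433605 0.2194017  0.04583783] (array([ 12,  25,  18,  24,  27,  23,  34,  32, 151, 165]), array([0.01032605, 0.01387722, 0.0174284 , 0.02097958, 0.02453076,
       0.02808194, 0.03163312, 0.03518429, 0.03873547, 0.04228665,
       0.04583783])) (array([ 14,  29,  22,  27,  34,  21,  29,  33,  26,  51, 173,  52]), array([0.23137981, 0.23329283, 0.23520585, 0.23711887, 0.23903189,
       0.24094491, 0.24285793, 0.24477095, 0.24668397, 0.24859699,
       0.25051001, 0.25242303, 0.25433605]))
t blue 422 
 p5 [ 0.1666 -0.2098  0.0136] p50 [ 0.1825 -0.193   0.0405] p97 [ 0.1854 -0.166   0.0438]
s redL 52 
 p5 [0.1381 0.1535 0.0381] p50 [0.1411 0.1738 0.0412] p97 [0.1437 0.1972 0.0436]
s redR 98 
 p5 [ 0.1368 -0.1904  0.0378] p50 [ 0.142  -0.1695  0.0414] p97 [ 0.144 
[... 316 characters left out ...]
0.125  0.0527]
lipM [0.1456 0.0023 0.0551]
lipR [ 0.147  -0.1209  0.0538]
lip 1772 [[ 0.1336 -0.1292  0.0602]
 [ 0.1429  0.0029  0.0704]
 [ 0.3393  0.1353  0.2471]]
(array([1754,    0,    0,    0,    0,    0,    0,    0,    0,    0,    0,
         18]), array([0.06001156, 0.10978165, 0.15955173, 0.20932181, 0.25909189,
       0.30886198, 0.35863206, 0.40840214, 0.45817223, 0.50794231,
       0.55771239, 0.60748247, 0.65725256])) (array([1754,    0,    0,    0,    0,    0,    0,    0,    0,    0,    0,
         18]), array([0.13175885, 0.18783263, 0.24390641, 0.29998019, 0.35605397,
       0.41212774, 0.46820152, 0.5242753 , 0.58034908, 0.63642286,
       0.69249664, 0.74857041, 0.80464419]))
```

In the crop, the pointers (about 175,170 and 680,104 in crop pixels) sit well below the brass collar (100,50). The travel needed is about 0.103 m along the slope. I'll swing to in front of the screen, at height.

step_arm --increments '[{"tz":10,"tx":8,"ty":15},{"tx":17,"ty":33,"tz":10},{"tx":17,"ty":33,"tz":10},{"tx":17,"ty":33,"tz":10},{"tx":17,"ty":33,"tz":10},{"tx":17,"ty":33,"tz":10},{"tx":17,"ty":33,"tz":10},{"tx":17,"ty":33,"tz":10},{"tx":17,"ty":33,"tz":10,"az":-2},{"tx":17,"ty":33,"tz":10,"az":-2},{"tx":17,"ty":33,"tz":10,"az":-3}]'

```text
$.increments[0]: bad value
```

step_arm --increments '[{"tx":17,"ty":33,"tz":10},{"tx":17,"ty":33,"tz":10},{"tx":17,"ty":33},{"tx":17,"ty":33},{"tx":17,"ty":33},{"tx":17,"ty":33},{"tx":17,"ty":33},{"tx":17,"ty":33},{"tx":15,"ty":33},{"tx":13,"ty":14},{},{}]'

```text
$.increments[0]: bad value
```

step_arm --increments '[{"tx":8,"ty":15,"tz":10,"ax":0,"ay":0,"az":0,"claw":1},{"tx":17,"ty":33,"tz":10,"ax":0,"ay":0,"az":0,"claw":1},{"tx":17,"ty":33,"tz":10,"ax":0,"ay":0,"az":0,"claw":1},{"tx":17,"ty":33,"tz":10,"ax":0,"ay":0,"az":0,"claw":1},{"tx":17,"ty":33,"tz":10,"ax":0,"ay":0,"az":0,"claw":1},{"tx":17,"ty":33,"tz":10,"ax":0,"ay":0,"az":0,"claw":1},{"tx":17,"ty":33,"tz":10,"ax":0,"ay":0,"az":0,"claw":1},{"tx":17,"ty":33,"tz":10,"ax":0,"ay":0,"az":-2,"claw":1},{"tx":17,"ty":33,"tz":10,"ax":0,"ay":0,"az":-2,"claw":1},{"tx":17,"ty":33,"tz":10,"ax":0,"ay":0,"az":-3,"claw":1}]'

```text
time_s: 1.1
tcp_pos: [0.3162, -0.343, 0.3159]
eef_rot: [-180.0, 0.0, -173.8]
contact_force: [0.4, -0.9, -0.9]
gripper_width: 0.088
```

step_arm --increments '[{"tx":18,"ty":34,"tz":10,"ax":0,"ay":0,"az":0,"claw":1},{"tx":18,"ty":34,"tz":10,"ax":0,"ay":0,"az":0,"claw":1},{"tx":18,"ty":34,"tz":0,"ax":0,"ay":0,"az":0,"claw":1},{"tx":18,"ty":34,"tz":0,"ax":0,"ay":0,"az":0,"claw":1},{"tx":18,"ty":34,"tz":0,"ax":0,"ay":0,"az":0,"claw":1},{"tx":18,"ty":34,"tz":0,"ax":0,"ay":0,"az":0,"claw":1},{"tx":18,"ty":34,"tz":0,"ax":0,"ay":0,"az":0,"claw":1},{"tx":18,"ty":34,"tz":0,"ax":0,"ay":0,"az":0,"claw":1},{"tx":18,"ty":34,"tz":0,"ax":0,"ay":0,"az":0,"claw":1},{"tx":18,"ty":34,"tz":0,"ax":0,"ay":0,"az":0,"claw":1}]'

```text
time_s: 2.1
tcp_pos: [0.4959, -0.003, 0.3357]
eef_rot: [180.0, 0.0, -173.7]
contact_force: [1.2, -0.2, -0.5]
gripper_width: 0.0879
```

step_arm --increments '[{"tx":0,"ty":0,"tz":0,"ax":0.83,"ay":-7.45,"az":0,"claw":1},{"tx":0,"ty":0,"tz":0,"ax":0.83,"ay":-7.45,"az":0,"claw":1},{"tx":0,"ty":0,"tz":0,"ax":0.83,"ay":-7.45,"az":0,"claw":1},{"tx":0,"ty":0,"tz":0,"ax":0.83,"ay":-7.45,"az":0,"claw":1},{"tx":0,"ty":0,"tz":0,"ax":0.83,"ay":-7.45,"az":0,"claw":1},{"tx":0,"ty":0,"tz":0,"ax":0.83,"ay":-7.45,"az":0,"claw":1},{"tx":0,"ty":0,"tz":0,"ax":0.83,"ay":-7.45,"az":0,"claw":1},{"tx":0,"ty":0,"tz":0,"ax":0.83,"ay":-7.45,"az":0,"claw":1},{"tx":0,"ty":0,"tz":0,"ax":0,"ay":0,"az":0,"claw":1}]'

```text
time_s: 3.0
tcp_pos: [0.5131, -0.0417, 0.3895]
eef_rot: [177.0, 55.3, -174.2]
contact_force: [-0.4, 0.5, -0.3]
gripper_width: 0.0877
```

```bash
python3 - <<'E'
from m import *
from scipy.spatial.transform import Rotation as Ro
s=r.get_state(); print(s['joints'],s['tcp_pos'],((s['tcp_pos']-O)@B).round(4)); R=Ro.from_euler('xyz',s['eef_rot'],degrees=True)
T=Ro.from_matrix(np.stack([-U,ey,-N],1)); print('rotvec err',(T*R.inv()).as_rotvec(degrees=True))
for a in((.095,0,.15),(.095,0,.12),(.112,0,.069)):
    print(a,O+B@np.array(a),(O+B@np.array(a)-s['tcp_pos'])*1000)
print(U,N)
E
```

```text
[  16.72376154  -30.63035662  -58.26572211   40.01357925   -9.33964475
 -135.87786645] [ 0.51307407 -0.04165529  0.38954729] [ 0.3013 -0.0455  0.2572]
rotvec err [-1.11912253 -4.79564829 -1.97219621]
(0.095, 0, 0.15) [0.49780554 0.00238642 0.15727   ] [ -15.26852842   44.04171723 -232.27728815]
(0.095, 0, 0.12) [0.52362615 0.00525985 0.14227   ] [  10.55207949   46.91514845 -247.27728815]
(0.112, 0, 0.069) [0.57596903 0.0110848  0.131492  ] [  62.89496388   52.74009567 -258.05528815]
[0.49693241 0.05530083 0.866     ] [-0.86068693 -0.09578104  0.5       ]
```

Joint 3 hit its lower limit, so that orientation can't be reached here. I'll record a few poses to fit the kinematics, then plan an orientation the arm can reach.

step_arm --increments '[{"tx":10,"ty":5,"tz":0,"ax":-0.83,"ay":7.45,"az":0,"claw":1},{"tx":10,"ty":5,"tz":0,"ax":-0.83,"ay":7.45,"az":0,"claw":1},{"tx":10,"ty":5,"tz":0,"ax":-0.83,"ay":7.45,"az":0,"claw":1},{"tx":10,"ty":5,"tz":0,"ax":-0.83,"ay":7.45,"az":0,"claw":1},{"tx":0,"ty":0,"tz":0,"ax":0,"ay":0,"az":0,"claw":1}]'

```text
time_s: 3.5
tcp_pos: [0.5586, -0.0218, 0.3895]
eef_rot: [177.8, 26.5, -173.8]
contact_force: [-0.3, -0.2, -1.5]
gripper_width: 0.0873
```

```bash
python3 - <<'E'
from m import *
s=r.get_state(); print(list(s['joints'].round(3)),list(s['tcp_pos'].round(4)),list(s['eef_rot'].round(2)))
E
```

```text
[np.float64(21.027), np.float64(-11.41), np.float64(-19.876), np.float64(5.339), np.float64(-55.448), np.float64(-106.351)] [np.float64(0.5586), np.float64(-0.0218), np.float64(0.3895)] [np.float64(177.77), np.float64(26.46), np.float64(-173.84)]
```

step_arm --increments '[{"tx":20,"ty":10,"tz":0,"ax":4,"ay":4,"az":0,"claw":1},{"tx":20,"ty":10,"tz":10,"ax":4,"ay":4,"az":0,"claw":1},{"tx":20,"ty":10,"tz":30,"ax":4,"ay":4,"az":0,"claw":1},{"tx":0,"ty":0,"tz":30,"ax":4,"ay":4,"az":5,"claw":1},{"tx":0,"ty":0,"tz":0,"ax":0,"ay":0,"az":0,"claw":1}]'

```text
time_s: 4.0
tcp_pos: [0.6173, 0.0043, 0.4616]
eef_rot: [159.7, 11.7, -174.9]
contact_force: [0.6, -0.2, -0.2]
gripper_width: 0.088
```

```bash
python3 - <<'E'
from m import *
s=r.get_state(); print(list(s['joints'].round(3)),list(s['tcp_pos'].round(4)),list(s['eef_rot'].round(2)))
E
```

```text
[np.float64(4.478), np.float64(7.202), np.float64(18.314), np.float64(-20.421), np.float64(-89.668), np.float64(-89.215)] [np.float64(0.6173), np.float64(0.0043), np.float64(0.4616)] [np.float64(159.71), np.float64(11.7), np.float64(-174.89)]
```

```bash
cat > data.py <<'E'
import numpy as np
J=np.array([[-60.2116,20.5872,.6388,-.0184,-70.1369,-16.5058],[16.72376,-30.63036,-58.26572,40.01358,-9.33964,-135.87787],[21.027,-11.41,-19.876,5.339,-55.448,-106.351],[4.478,7.202,18.314,-20.421,-89.668,-89.215]])
X=np.array([[.15494,-.6565,.21431],[.51307,-.04166,.38955],[.5586,-.0218,.3895],[.6173,.0043,.4616]])
E=np.array([[179.913,-.0077,-166.724],[177,55.3,-174.2],[177.77,26.46,-173.84],[159.71,11.7,-174.89]])
E
python3 - <<'E'
from data import *
import itertools
from scipy.spatial.transform import Rotation as Ro
Rm=Ro.from_euler('xyz',E,degrees=True).as_matrix()
def ax(a,s,q): 
    v=np.zeros((len(q),3)); v[:,a]=s*q; return Ro.from_rotvec(v,degrees=True).as_matrix()
res=[]
for s1 in(1,-1):
 for axs in itertools.product(range(3),repeat=5):
  if axs[0]==2: continue
  for sg in itertools.product((1,-1),repeat=5):
   M=ax(2,s1,J[:,0])
   for k in range(5): M=M@ax(axs[k],sg[k],J[:,k+1])
   R0=np.einsum('nji,njk->nik',M,Rm)   # should be constant
   m=R0.mean(0); e=np.abs(R0-m).max()
   res.append((e,s1,axs,sg,R0[0].round(2).tolist()))
res.sort(key=lambda z:z[0])
for z in res[:8]: print(z)
E
```

```text
(np.float64(0.0006661909005278138), 1, (1, 1, 0, 1, 0), (1, -1, -1, -1, -1), [[-0.0, -0.0, 1.0], [-1.0, 0.0, -0.0], [-0.0, -1.0, -0.0]])
(np.float64(0.24498193779328423), 1, (0, 0, 1, 1, 0), (-1, 1, 1, -1, -1), [[0.21, -0.42, 0.88], [-0.97, 0.01, 0.24], [-0.11, -0.91, -0.4]])
(np.float64(0.2920505067461342), -1, (1, 2, 2, 2, 2), (1, -1, -1, -1, -1), [[0.68, 0.73, 0.03], [0.69, -0.63, -0.35], [-0.24, 0.26, -0.94]])
(np.float64(0.2977589097017655), -1, (1, 2, 2, 2, 2), (1, 1, -1, 1, -1), [[-0.97, -0.13, 0.21], [-0.07, 0.96, 0.28], [-0.24, 0.26, -0.94]])
(np.float64(0.3028371293326135), 1, (0, 2, 2, 0, 1), (-1, -1, -1, -1, 1), [[-0.06, -0.98, -0.19], [-0.62, 0.18, -0.76], [0.78, 0.08, -0.62]])
(np.float64(0.3090035209548697), -1, (0, 1, 2, 1, 0), (1, 1, -1, 1, -1), [[-0.48, 0.03, -0.88], [0.81, 0.39, -0.43], [0.33, -0.92, -0.22]])
(np.float64(0.3115216511401489), 1, (0, 1, 1, 0, 1), (-1, -1, -1, -1, 1), [[-0.07, -0.98, -0.2], [-0.62, 0.2, -0.76], [0.78, 0.07, -0.62]])
(np.float64(0.32218487777262333), 1, (1, 1, 0, 0, 1), (-1, 1, 1, -1, 1), [[0.01, -0.91, -0.42], [-0.23, 0.41, -0.88], [0.97, 0.11, -0.21]])
```

```bash
cat > kin.py <<'E'
from data import *
from scipy.spatial.transform import Rotation as Ro
AX=[(2,1),(1,1),(1,-1),(0,-1),(1,-1),(0,-1)]
R0=np.array([[0,0,1.],[-1,0,0],[0,-1,0]])
def frames(q):
    M=np.eye(3); out=[]
    for (a,s),v in zip(AX,q):
        w=np.zeros(3); w[a]=s*v; M=M@Ro.from_rotvec(w,degrees=True).as_matrix(); out.append(M)
    return out
NAMES=['h','a1','d1','L2z','L3x','L3z','d4y','d4z','L5x','L5z']
def row(q):
    F=frames(q); x,y,z=np.eye(3)
    return np.stack([z,F[0]@x,F[0]@y,F[1]@z,F[2]@x,F[2]@z,F[3]@y,F[3]@z,F[4]@x,F[4]@z],1)
E
python3 - <<'E'
from kin import *
import itertools
A=np.concatenate([row(q) for q in J]); b=X.ravel()
for sub in itertools.chain.from_iterable(itertools.combinations(range(10),k) for k in(5,6,7)):
    Asub=A[:,sub]; s,_,rk,sv=np.linalg.lstsq(Asub,b,rcond=None); e=np.abs(Asub@s-b).max()
    if e<.0015: print([NAMES[i] for i in sub],s.round(4),e.round(5),'cond',(sv[0]/sv[-1]).round(0))
E
```

```text
['h', 'L2z', 'L3x', 'd4y', 'L5x'] [ 0.1988  0.6016  0.4636 -0.1918  0.3894] 3e-05 cond 11.0
['h', 'a1', 'L2z', 'L3x', 'd4y', 'L5x'] [ 1.988e-01  1.000e-04  6.015e-01  4.635e-01 -1.918e-01  3.894e-01] 2e-05 cond 13.0
['h', 'd1', 'L2z', 'L3x', 'd4y', 'L5x'] [ 1.988e-01  1.000e-04  6.015e-01  4.636e-01 -1.919e-01  3.893e-01] 3e-05 cond 13.0
['h', 'L2z', 'L3x', 'L3z', 'd4y', 'L5x'] [ 1.987e-01  6.016e-01  4.636e-01  1.000e-04 -1.918e-01  3.894e-01] 3e-05 cond 15.0
['h', 'L2z', 'L3x', 'd4y', 'd4z', 'L5x'] [ 0.1987  0.6016  0.4636 -0.1918  0.      0.3894] 4e-05 cond 16.0
['h', 'L2z', 'L3x', 'd4y', 'L5x', 'L5z'] [ 0.1988  0.6015  0.4636 -0.1918  0.3894  0.    ] 3e-05 cond 12.0
['h', 'a1', 'd1', 'L2z', 'L3x', 'd4y', 'L5x'] [ 1.988e-01  1.000e-04  0.000e+00  6.015e-01  4.635e-01 -1.918e-01
  3.893e-01] 2e-05 cond 22.0
['h', 'a1', 'L2z', 'L3x', 'L3z', 'd4y', 'L5x'] [ 1.987e-01  1.000e-04  6.015e-01  4.635e-01  0.000e+00 -1.918e-01
  3.894e-01] 2e-05 cond 15.0
['h', 'a1', 'L2z', 'L3x', 'd4y', 'd4z', 'L5x'] [ 1.987e-01  1.000e-04  6.016e-01  4.635e-01 -1.918e-01  0.000e+00
  3.894e-01] 2e-05 con
[... 266 characters left out ...]
3.893e-01] 3e-05 cond 15.0
['h', 'd1', 'L2z', 'L3x', 'd4y', 'd4z', 'L5x'] [ 1.988e-01  1.000e-04  6.015e-01  4.636e-01 -1.919e-01  0.000e+00
  3.893e-01] 3e-05 cond 24.0
['h', 'd1', 'L2z', 'L3x', 'd4y', 'L5x', 'L5z'] [ 1.987e-01  2.000e-04  6.016e-01  4.637e-01 -1.920e-01  3.893e-01
 -1.000e-04] 3e-05 cond 27.0
['h', 'L2z', 'L3x', 'L3z', 'd4y', 'd4z', 'L5x'] [ 0.1987  0.6016  0.4636  0.     -0.1918  0.      0.3894] 4e-05 cond 18.0
['h', 'L2z', 'L3x', 'L3z', 'd4y', 'L5x', 'L5z'] [ 1.987e-01  6.016e-01  4.636e-01  1.000e-04 -1.918e-01  3.894e-01
  0.000e+00] 3e-05 cond 15.0
['h', 'L2z', 'L3x', 'd4y', 'd4z', 'L5x', 'L5z'] [ 0.1987  0.6016  0.4636 -0.1918  0.      0.3894  0.    ] 3e-05 cond 21.0
```

```bash
cat >> kin.py <<'E'
from scipy.optimize import least_squares
PV=np.array([.1988,0,0,.6016,.4636,0,-.1918,0,.3894,0])
LO=np.array([-176.03,-82.01,-58.28,-173.87,-174.79,-173.66]);HI=np.array([176.03,121.73,71.71,95.51,-.11,173.66])
def fk(q):
    F=frames(q); return row(q)@PV, F[5]@R0
def ik(p,R,q0,mar=2):
    def f(q):
        x,M=fk(q); return np.r_[(x-p)*10,Ro.from_matrix(M@R.T).as_rotvec()*3]
    o=least_squares(f,np.clip(q0,LO+mar+.1,HI-mar-.1),bounds=(LO+mar,HI-mar),x_scale=50,max_nfev=60)
    return o.x,np.abs(o.fun).max()
def links(q):
    F=frames(q); S=np.array([0,0,.1988]); e=S+F[1]@[0,0,.6016]; w=e+F[2]@[.4636,0,0]; w2=w+F[3]@[0,-.1918,0]; return np.array([e,w,w2])
def orient(phi,psi,roll,U,ey,N):
    p,s=np.radians(phi),np.radians(psi)
    z=np.cos(s)*(np.cos(p)*-N+np.sin(p)*ey)+np.sin(s)*U   # psi>0 : nose toward U
    x=-U+z*(U@z); x/=np.linalg.norm(x); R=np.stack([x,np.cross(z,x),z],1)
    return R@Ro.from_euler('z',roll,degrees=True).as_matrix()
E
cat > search.py <<'E'
from m import *; from kin import *
rng=np.random.default_rng(0)
for roll in(0,180,90,-90):
  for phi in ((-25,-15,0,15,25) if roll%180==0 else (-50,-40,-25,25,40,50)):
    for psi in(-15,0,15):
      R=orient(phi,psi,roll,U,ey,N); best=None
      hh=.012 if roll%180==0 else .024
      tipN=.058; sols=[]
      pm=O+B@np.array([.132-hh+.05,0,tipN])-R[:,2]*.019
      for k in range(14):
        q,e=ik(pm,R,rng.uniform(LO,HI))
        if e>2e-3 or any(np.abs(q-o).max()<5 for o in sols): continue
        sols.append(q); ok=[]
        for ds,dn in((-.05,0),(-.06,.07),(.053,0)):
          q2,e2=ik(pm+ds*U-dn*R[:,2],R,q); ok.append(e2<2e-3)
        if all(ok):
          L=links(q); print(roll,phi,psi,q.round(0),'linksUyN',((L-O)@B).round(2).tolist(),'z',L[:,2].round(2),flush=True)
E
timeout 500 python3 search.py
```

```text
0 15 -15 [  3.   0. -29. -45. -24. -41.] linksUyN [[0.41, 0.05, 0.9], [0.42, 0.03, 0.44], [0.28, -0.1, 0.44]] z [0.8  0.58 0.46]
0 15 0 [-22.   4. -31. -87. -39.  13.] linksUyN [[0.42, 0.03, 0.86], [0.36, -0.15, 0.44], [0.17, -0.11, 0.45]] z [0.8  0.53 0.37]
0 15 15 [ -40.   19.  -41. -108.  -64.   53.] linksUyN [[0.44, -0.09, 0.77], [0.18, -0.26, 0.43], [0.06, -0.1, 0.44]] z [0.77 0.37 0.28]
0 25 -15 [-11.   6. -21. -57. -43. -20.] linksUyN [[0.43, 0.03, 0.85], [0.45, -0.09, 0.4], [0.28, -0.17, 0.42]] z [0.8  0.59 0.45]
0 25 0 [-27.  10. -26. -82. -53.  13.] linksUyN [[0.44, -0.01, 0.82], [0.36, -0.21, 0.41], [0.17, -0.17, 0.43]] z [0.79 0.51 0.36]
0 25 15 [-40.  23. -34. -99. -69.  43.] linksUyN [[0.44, -0.11, 0.74], [0.2, -0.3, 0.39], [0.06, -0.17, 0.42]] z [0.75 0.37 0.26]
180 15 -15 [  3.   0. -29. -45. -24. 139.] linksUyN [[0.41, 0.05, 0.9], [0.42, 0.03, 0.44], [0.28, -0.1, 0.44]] z [0.8  0.58 0.46]
180 15 15 [ -40.   19.  -41. -108.  -64. -127.] linksUyN [[0.44, -0.09, 0.77], [0.18, -0.26, 0.43], [0.06, -0.1, 0.44]] z [0.77 0.37 0.28]
180 25 -15 [-11.   6. -21. -57. -43. 160.]
[... 1919 characters left out ...]
0.26, -0.25, 0.36]] z [0.78 0.56 0.41]
-90 40 0 [-31.  21. -18. -77. -70. 105.] linksUyN [[0.46, -0.08, 0.73], [0.34, -0.3, 0.34], [0.16, -0.26, 0.37]] z [0.76 0.47 0.32]
-90 40 15 [-40.  31. -24. -89. -80. 125.] linksUyN [[0.44, -0.17, 0.67], [0.2, -0.36, 0.32], [0.05, -0.25, 0.36]] z [0.71 0.34 0.23]
-90 50 -15 [-23.  23.  -6. -61. -75.  88.] linksUyN [[0.47, -0.06, 0.7], [0.45, -0.26, 0.28], [0.26, -0.3, 0.31]] z [0.75 0.53 0.38]
-90 50 0 [-32.  28. -11. -74. -80. 104.] linksUyN [[0.45, -0.12, 0.68], [0.34, -0.34, 0.28], [0.16, -0.31, 0.32]] z [0.73 0.44 0.3 ]
-90 50 15 [-38.  36. -16. -85. -88. 120.] linksUyN [[0.43, -0.2, 0.62], [0.21, -0.4, 0.27], [0.05, -0.3, 0.31]] z [0.68 0.32 0.2 ]
```

```bash
cat > plan.py <<'E'
from m import *; from kin import *
PHI,PSI=18,5
RT=orient(PHI,PSI,0,U,ey,N)
def tcp(s,y,n): return O+B@np.array([s,y,n])-RT[:,2]*.019   # fingertip centre coords
def path(wps,q,R,p):
    # wps: (target p, target R, rows)
    for P,Rg,n in wps:
        rv=Ro.from_matrix(Rg@R.T).as_rotvec(degrees=True)/n; d=(P-p)/n*1000; mx=np.zeros(6); ee=0
        for i in range(n):
            R=Ro.from_rotvec(rv,degrees=True).as_matrix()@R; p=p+d/1000
            q2,e=ik(p,R,q,mar=.5); mx=np.maximum(mx,abs(q2-q)); q=q2; ee=max(ee,e)
        print('rows',n,'shift/row',d.round(1),'rot/row',rv.round(2),'|rv|',np.linalg.norm(rv).round(2),'maxdq',mx.round(1),'err',ee.round(4),'q',q.round(0),'P',P.round(3))
    return q
E
python3 - <<'E'
from plan import *
t=dict(np.load('last_top.npz'));q=((cloud(t)[200:265,215:395].reshape(-1,3)-O)@B)
k=(q[:,2]>.045)&(q[:,2]<.12)&(q[:,0]>.12)&(q[:,0]<.16)&(abs(q[:,1])<.13); print('lip N',np.percentile(q[k],[1,50,97,99.5],0).round(4))
f=k&(q[:,2]>np.percentile(q[k][:,2],85)); print('front s',np.percentile(q[f],[2,50,98],0).round(4))
s=r.get_state(); R=Ro.from_euler('xyz',s['eef_rot'],degrees=True).as_matrix(); p=s['tcp_pos']
print(p,fk(s['joints'])[0])
pre=tcp(.105,0,.13); H=pre+[0,0,.12]
path([(H,RT,14),(pre,RT,5),(tcp(.105,0,.066),RT,6),(tcp(.118,0,.066),RT,5),(tcp(.225,0,.066),RT,30)],s['joints'],R,p)
E
```

```text
lip N [[ 0.134  -0.1276  0.0455]
 [ 0.1445  0.0004  0.0651]
 [ 0.1477  0.1223  0.0765]
 [ 0.1486  0.1286  0.0774]]
front s [[ 0.1342 -0.1241  0.0749]
 [ 0.1394  0.003   0.0758]
 [ 0.1447  0.1239  0.0775]]
[0.61732598 0.00434807 0.46164949] [0.61731948 0.00433321 0.46168715]
rows 14 shift/row [ -8.1  -0.5 -12.7] rot/row [ 0.31 -3.77 -0.12] |rv| 3.79 maxdq [ 8.2  3.1  5.7  9.7  6.  14. ] err 0.0 q [-31. -11. -34. -77. -52.   1.] P [ 0.504 -0.003  0.283]
rows 5 shift/row [  0.  -0. -24.] rot/row [-0.  0. -0.] |rv| 0.0 maxdq [2.3 4.7 1.6 2.9 1.3 7.1] err 0.0 q [-41.   8. -41. -90. -58.  35.] P [ 0.504 -0.003  0.163]
rows 6 shift/row [ 9.2  1.  -5.3] rot/row [ 0.  0. -0.] |rv| 0.0 maxdq [0.6 1.5 0.5 1.2 0.4 1.3] err 0.0 q [-38.  17. -38. -97. -56.  42.] P [0.559 0.003 0.131]
rows 5 shift/row [1.3 0.1 2.3] rot/row [0. 0. 0.] |rv| 0.0 maxdq [0.3 0.4 0.2 0.2 0.2 0.7] err 0.0 q [-36.  15. -37. -97. -55.  39.] P [0.566 0.004 0.143]
rows 30 shift/row [1.8 0.2 3.1] rot/row [-0.  0.  0.] |rv| 0.0 maxdq [0.4 0.5 0.3 0.4 0.3 0.9] err 0.0 q [-25.   4. -28. -88. -45.  13.] P [0.619 0.01  0.235]
```

step_arm --increments '[{"tx":-5.7,"ty":-0.4,"tz":-8.9,"ax":0.22,"ay":-2.64,"az":-0.08,"claw":-1},{"tx":-5.7,"ty":-0.4,"tz":-8.9,"ax":0.22,"ay":-2.64,"az":-0.08,"claw":-1},{"tx":-5.7,"ty":-0.4,"tz":-8.9,"ax":0.22,"ay":-2.64,"az":-0.08,"claw":-1},{"tx":-5.7,"ty":-0.4,"tz":-8.9,"ax":0.22,"ay":-2.64,"az":-0.08,"claw":-1},{"tx":-5.7,"ty":-0.4,"tz":-8.9,"ax":0.22,"ay":-2.64,"az":-0.08,"claw":-1},{"tx":-5.7,"ty":-0.4,"tz":-8.9,"ax":0.22,"ay":-2.64,"az":-0.08,"claw":-1},{"tx":-5.7,"ty":-0.4,"tz":-8.9,"ax":0.22,"ay":-2.64,"az":-0.08,"claw":-1},{"tx":-5.7,"ty":-0.4,"tz":-8.9,"ax":0.22,"ay":-2.64,"az":-0.08,"claw":-1},{"tx":-5.7,"ty":-0.4,"tz":-8.9,"ax":0.22,"ay":-2.64,"az":-0.08,"claw":-1},{"tx":-5.7,"ty":-0.4,"tz":-8.9,"ax":0.22,"ay":-2.64,"az":-0.08,"claw":-1}]' --newtons 10

```text
time_s: 5.0
tcp_pos: [0.5558, 0.0021, 0.3694]
eef_rot: [159.7, 38.4, -175.8]
contact_force: [0.2, 0.2, 0.4]
gripper_width: 0.0133
```

step_arm --increments '[{"tx":-5.7,"ty":-0.4,"tz":-8.9,"ax":0.22,"ay":-2.64,"az":-0.08,"claw":-1},{"tx":-5.7,"ty":-0.4,"tz":-8.9,"ax":0.22,"ay":-2.64,"az":-0.08,"claw":-1},{"tx":-5.7,"ty":-0.4,"tz":-8.9,"ax":0.22,"ay":-2.64,"az":-0.08,"claw":-1},{"tx":-5.7,"ty":-0.4,"tz":-8.9,"ax":0.22,"ay":-2.64,"az":-0.08,"claw":-1},{"tx":-5.7,"ty":-0.4,"tz":-8.9,"ax":0.22,"ay":-2.64,"az":-0.08,"claw":-1},{"tx":-5.7,"ty":-0.4,"tz":-8.9,"ax":0.22,"ay":-2.64,"az":-0.08,"claw":-1},{"tx":-5.7,"ty":-0.4,"tz":-8.9,"ax":0.22,"ay":-2.64,"az":-0.08,"claw":-1},{"tx":-5.7,"ty":-0.4,"tz":-8.9,"ax":0.22,"ay":-2.64,"az":-0.08,"claw":-1},{"tx":-5.7,"ty":-0.4,"tz":-8.9,"ax":0.22,"ay":-2.64,"az":-0.08,"claw":-1},{"tx":-5.7,"ty":-0.4,"tz":-8.9,"ax":0.22,"ay":-2.64,"az":-0.08,"claw":-1},{"tx":0,"ty":0,"tz":0,"ax":0,"ay":0,"az":0,"claw":-1}]'

```text
time_s: 6.1
tcp_pos: [0.4978, -0.0024, 0.2779]
eef_rot: [158.2, 64.5, -178.1]
contact_force: [-0.9, -0.4, -1.2]
gripper_width: 0.0006
```

```bash
cat > now.py <<'E'
from plan import *
s=r.get_state(); R=Ro.from_euler('xyz',s['eef_rot'],degrees=True).as_matrix(); p=s['tcp_pos']
tip=p+R[:,2]*.019
print('t',s['time_s'],'tip s,y,n',((tip-O)@B).round(4),'rot err',Ro.from_matrix(RT@R.T).as_rotvec(degrees=True).round(2),'q',s['joints'].round(1),'F s,y,n',(s['contact_force']@B).round(2))
E
python3 - <<'E'
from now import *
pre=tcp(.108,0,.125)
path([(pre,RT,6),(tcp(.108,0,.0595),RT,8),(tcp(.235,0,.0595),RT,40)],s['joints'],R,p)
E
```

```text
t 6.1 tip s,y,n [0.2009 0.0011 0.1928] rot err [-0.26 -0.22  0.23] q [-31.7 -11.4 -34.6 -77.4 -52.4   2. ] F s,y,n [-1.49 -0.32  0.22]
rows 6 shift/row [  2.1   0.  -19.1] rot/row [-0.04 -0.04  0.04] |rv| 0.07 maxdq [1.6 3.8 1.1 2.4 0.9 5.7] err 0.0 q [-41.   8. -41. -91. -57.  35.] P [ 0.51  -0.002  0.164]
rows 8 shift/row [ 7.   0.8 -4.1] rot/row [-0.  0. -0.] |rv| 0.0 maxdq [0.5 1.1 0.4 0.9 0.3 1. ] err 0.0 q [-37.  17. -38. -98. -56.  42.] P [0.566 0.004 0.131]
rows 40 shift/row [1.6 0.2 2.7] rot/row [-0.  0. -0.] |rv| 0.0 maxdq [0.3 0.5 0.3 0.3 0.3 0.8] err 0.0 q [-24.   4. -27. -87. -44.  11.] P [0.63  0.011 0.241]
```

step_arm --increments '[{"tx":2.1,"ty":0,"tz":-19.1,"ax":0,"ay":0,"az":0,"claw":-1},{"tx":2.1,"ty":0,"tz":-19.1,"ax":0,"ay":0,"az":0,"claw":-1},{"tx":2.1,"ty":0,"tz":-19.1,"ax":0,"ay":0,"az":0,"claw":-1},{"tx":2.1,"ty":0,"tz":-19.1,"ax":0,"ay":0,"az":0,"claw":-1},{"tx":2.1,"ty":0,"tz":-19.1,"ax":0,"ay":0,"az":0,"claw":-1},{"tx":2.1,"ty":0,"tz":-19.1,"ax":0,"ay":0,"az":0,"claw":-1},{"tx":0,"ty":0,"tz":0,"ax":0,"ay":0,"az":0,"claw":-1}]'

```text
time_s: 6.8
tcp_pos: [0.5118, -0.0009, 0.164]
eef_rot: [158.1, 64.4, -177.9]
contact_force: [0.8, 0.2, 0.4]
gripper_width: 0.0004
```

step_arm --increments '[{"tx":7,"ty":0.8,"tz":-4.1,"ax":0,"ay":0,"az":0,"claw":-1},{"tx":7,"ty":0.8,"tz":-4.1,"ax":0,"ay":0,"az":0,"claw":-1},{"tx":7,"ty":0.8,"tz":-4.1,"ax":0,"ay":0,"az":0,"claw":-1},{"tx":7,"ty":0.8,"tz":-4.1,"ax":0,"ay":0,"az":0,"claw":-1},{"tx":7,"ty":0.8,"tz":-4.1,"ax":0,"ay":0,"az":0,"claw":-1},{"tx":7,"ty":0.8,"tz":-4.1,"ax":0,"ay":0,"az":0,"claw":-1},{"tx":7,"ty":0.8,"tz":-4.1,"ax":0,"ay":0,"az":0,"claw":-1},{"tx":7,"ty":0.8,"tz":-4.1,"ax":0,"ay":0,"az":0,"claw":-1},{"tx":0,"ty":0,"tz":0,"ax":0,"ay":0,"az":0,"claw":-1}]'

```text
time_s: 7.7
tcp_pos: [0.57, 0.0039, 0.1335]
eef_rot: [158.5, 64.8, -177.5]
contact_force: [-1.3, 0.8, -0.1]
gripper_width: 0.0004
```

```bash
python3 - <<'E'
from now import *
c=cap('scene'); cv2.imwrite('pics/s1.png',cv2.resize(c['image'][80:400,180:500],None,fx=1.8,fy=1.8))
E
```

```text
t 7.7 tip s,y,n [ 0.1121 -0.0007  0.0579] rot err [-0.11  0.05  0.05] q [-36.6  16.7 -37.4 -97.7 -55.3  41. ] F s,y,n [-0.67  0.96  1.02]
```

View pics/s1.png

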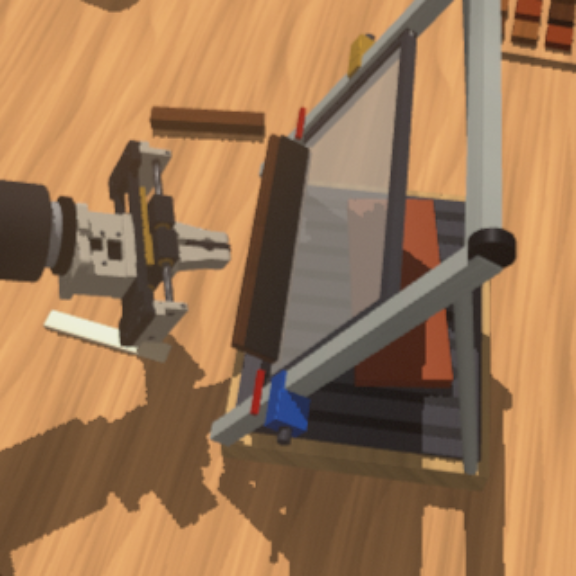

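```bash
python3 - <<'E'
from now import *
c=dict(np.load('last_scene.npz'))
def pr(X): 
    x=c['R']@X+c['t']; return ((np.array([x[0]/x[2]*c['fx']+c['cx'],x[1]/x[2]*c['fy']+c['cy']])-[180,80])*1.8).round(0),x[2].round(3)
print('tip',pr(tip),'tcp',pr(p),'lip edge low',pr(O+B@[.134,0,.0775]),'lip top edge',pr(O+B@[.1477,0,.0775]),'lip under root',pr(O+B@[.134,0,.03]))
P=cloud(c)
for u,v in((220,250),(228,250),(240,250),(250,250),(262,250),(275,250),(200,240)):
    x=P[int(v/1.8+80),int(u/1.8+180)]; print((u,v),x.round(3),((x-O)@B).round(4),c['image'][int(v/1.8+80),int(u/1.8+180)])
E
```

```text
t 7.75 tip s,y,n [ 0.112  -0.0005  0.0584] rot err [-0.1   0.04  0.04] q [-36.6  16.6 -37.5 -97.7 -55.3  40.9] F s,y,n [-0.09  0.62 -0.59]
tip (array([252., 252.]), np.float64(0.97)) tcp (array([235., 250.]), np.float64(0.962)) lip edge low (array([246., 234.]), np.float64(0.947)) lip top edge (array([253., 228.]), np.float64(0.936)) lip under root (array([286., 253.]), np.float64(0.963))
(220, 250) [ 0.557 -0.008  0.148] [ 0.116  -0.0166  0.0958] [104 120 133]
(228, 250) [ 0.563 -0.004  0.146] [ 0.1173 -0.0138  0.0886] [ 86  98 112]
(240, 250) [ 0.544  0.103 -0.001] [-0.0132  0.0947  0.0211] [103 159 219]
(250, 250) [ 0.586 -0.004  0.153] [ 0.135  -0.0161  0.0727] [ 45  69 103]
(262, 250) [ 0.599 -0.004  0.157] [ 0.1449 -0.0173  0.0635] [37 48 62]
(275, 250) [0.61  0.004 0.151] [ 0.1454 -0.0109  0.05  ] [36 45 56]
(200, 240) [ 0.538 -0.012  0.163] [ 0.1194 -0.0192  0.1198] [104 120 133]
```

```bash
python3 - <<'E'
from now import *
print(r.finger_overhang)
for n in('top','scene'):
    c=cap(n); P=cloud(c).reshape(-1,3); L=(P-p)@R   # tool coords
    k=(abs(L[:,0])<.03)&(abs(L[:,1])<.03)&(L[:,2]>-.05)&(L[:,2]<.05)&(P[:,2]>.05)
    q=((P[k]-O)@B); k2=(q[:,0]<.131)&(q[:,2]>.03)
    a=L[k][k2]; print(n,len(a),'tool z 50/97/99.5/max',np.percentile(a[:,2],[50,97,99.5,100]).round(4),'x',np.percentile(a[:,0],[1,50,99]).round(4),'y',np.percentile(a[:,1],[1,50,99]).round(4))
    h,e=np.histogram(a[:,2],np.arange(-.05,.05,.005)); print(h)
    for z0 in(-.03,-.01,0,.005):
        m=abs(a[:,2]-z0)<.003; 
        if m.any(): print(z0,'x',np.percentile(a[m,0],[5,95]).round(4),'y',np.percentile(a[m,1],[5,95]).round(4))
    if n=='top': cv2.imwrite('pics/t1.png',cv2.resize(c['image'][180:380,140:440],None,fx=2.6,fy=2.6))
E
```

```text
t 7.75 tip s,y,n [ 0.112  -0.0005  0.0584] rot err [-0.1   0.04  0.04] q [-36.6  16.6 -37.5 -97.7 -55.3  40.9] F s,y,n [-0.09  0.62 -0.59]
0.019
top 365 tool z 50/97/99.5/max [-0.0325 -0.0152 -0.0131 -0.0122] x [-0.0133 -0.0099  0.0074] y [-0.0179  0.      0.0177]
[58 46 53 52 52 54 39 11  0  0  0  0  0  0  0  0  0  0  0]
-0.03 x [-0.0119 -0.0013] y [-0.0152  0.0151]
-0.01 x [-0.0097 -0.0084] y [-0.0046  0.0007]
scene 408 tool z 50/97/99.5/max [-0.0317 -0.0139 -0.0117 -0.0111] x [-0.0138 -0.0101  0.0096] y [-0.0209 -0.0071  0.0151]
[58 54 57 54 50 52 57 26  0  0  0  0  0  0  0  0  0  0  0]
-0.03 x [-0.0131  0.007 ] y [-0.0188  0.0117]
-0.01 x [-0.0113  0.0023] y [-0.0136  0.0071]
```

View pics/t1.png

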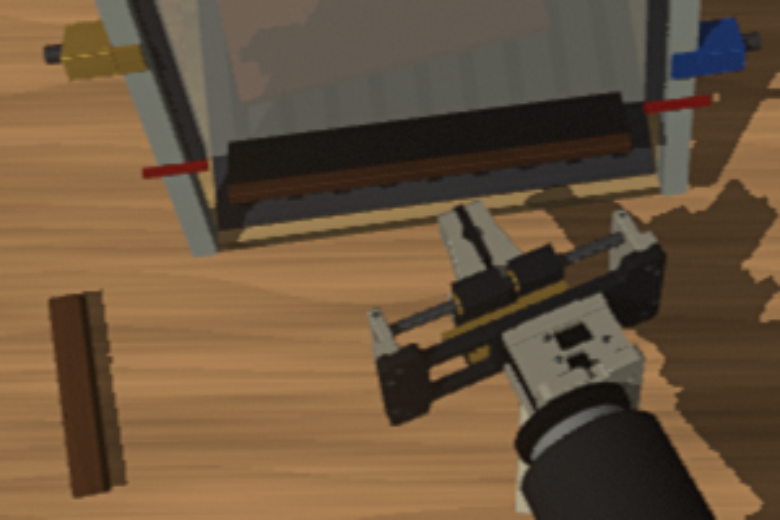

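Both cameras show the shut fingertips about 30 mm short of where the stated overhang puts them. The tips end at tool z ≈ -12 mm, roughly 10 mm in front of the lip edge. I'll test this gently by raising 16 mm along the slope and watching the force.

step_arm --increments '[{"tx":1,"ty":0.1,"tz":1.7,"ax":0,"ay":0,"az":0,"claw":-1},{"tx":1,"ty":0.1,"tz":1.7,"ax":0,"ay":0,"az":0,"claw":-1},{"tx":1,"ty":0.1,"tz":1.7,"ax":0,"ay":0,"az":0,"claw":-1},{"tx":1,"ty":0.1,"tz":1.7,"ax":0,"ay":0,"az":0,"claw":-1},{"tx":1,"ty":0.1,"tz":1.7,"ax":0,"ay":0,"az":0,"claw":-1},{"tx":1,"ty":0.1,"tz":1.7,"ax":0,"ay":0,"az":0,"claw":-1},{"tx":1,"ty":0.1,"tz":1.7,"ax":0,"ay":0,"az":0,"claw":-1},{"tx":1,"ty":0.1,"tz":1.7,"ax":0,"ay":0,"az":0,"claw":-1},{"tx":0,"ty":0,"tz":0,"ax":0,"ay":0,"az":0,"claw":-1}]'

```text
time_s: 8.75
tcp_pos: [0.5776, 0.0047, 0.1483]
eef_rot: [158.7, 64.8, -177.4]
contact_force: [0.7, -0.2, -0.3]
gripper_width: 0.0006
```

```bash
python3 - <<'E'
from now import *
c=cap('scene'); R_=((0,150,60),(8,255,255))
stats(c,'redL',*R_,(338,125,360,165),.13,.2)
P=cloud(c).reshape(-1,3); L=(P-p)@R
k=(abs(L[:,0])<.03)&(abs(L[:,1])<.03)&(L[:,2]>-.05)&(L[:,2]<.05)&(P[:,2]>.05); q=((P[k]-O)@B); a=L[k][(q[:,2]>.079)]
print(np.percentile(a[:,2],[50,97,100]).round(4), np.percentile(a[:,0],[1,99]).round(4))
E
```

```text
t 8.75 tip s,y,n [ 0.1287 -0.0007  0.0586] rot err [-0.04  0.13  0.04] q [-34.9  14.4 -36.2 -96.7 -53.8  36.9] F s,y,n [ 0.08 -0.31 -0.7 ]
redL 52 
 p5 [0.1372 0.1533 0.0383] p50 [0.1412 0.1742 0.0418] p97 [0.1439 0.1965 0.0436]
[-0.0314 -0.013  -0.0109] [-0.0139  0.01  ]
```

No contact and no movement, so the images are right. I'll back down, then measure the hand's real profile to set the insertion depth.

step_arm --increments '[{"tx":-2.5,"ty":-0.3,"tz":-4.3,"ax":0,"ay":0,"az":0,"claw":-1},{"tx":-2.5,"ty":-0.3,"tz":-4.3,"ax":0,"ay":0,"az":0,"claw":-1},{"tx":-2.5,"ty":-0.3,"tz":-4.3,"ax":0,"ay":0,"az":0,"claw":-1},{"tx":-2.5,"ty":-0.3,"tz":-4.3,"ax":0,"ay":0,"az":0,"claw":-1},{"tx":0,"ty":0,"tz":0,"ax":0,"ay":0,"az":0,"claw":-1}]'

```text
time_s: 9.3
tcp_pos: [0.5667, 0.0034, 0.1295]
eef_rot: [158.5, 64.7, -177.6]
contact_force: [0.2, -0.0, 0.7]
gripper_width: 0.0001
```

```bash
python3 - <<'E'
from now import *
A=[]
for n in('top','scene'):
    c=cap(n); P=cloud(c).reshape(-1,3); k=(((P-O)@B)[:,2]>.08)&(P[:,2]>.06); A.append((P[k]-p)@R)
a=np.concatenate(A); a=a[(abs(a[:,1])<.12)&(abs(a[:,0])<.06)&(a[:,2]>-.15)]
for y0 in range(-110,111,20):
    m=abs(a[:,1]*1000-y0)<10; 
    if m.sum()>5: print(y0,m.sum(),'zmax',np.percentile(a[m,2],99).round(4),'xmin(all)',a[m,0].min().round(3),'xmin z>-.07',a[m&(a[:,2]>-.07),0].min().round(3) if (m&(a[:,2]>-.07)).any() else None)
g=abs(a[:,1])<.03
for z0 in range(-100,-5,10):
    m=g&(abs(a[:,2]*1000-z0)<5)
    if m.any(): print('z',z0,'xmin',a[m,0].min().round(4),'y',a[m,1].min().round(3),a[m,1].max().round(3))
print('advance', -N*1000)
E
```

```text
t 9.3 tip s,y,n [ 0.107  -0.0008  0.0587] rot err [-0.14 -0.01  0.08] q [-37.2  17.3 -37.8 -97.9 -55.7  42. ] F s,y,n [ 0.73 -0.06  0.17]
-90 1113 zmax -0.0777 xmin(all) -0.042 xmin z>-.07 None
-70 542 zmax -0.0883 xmin(all) -0.042 xmin z>-.07 None
-50 734 zmax -0.0884 xmin(all) -0.035 xmin z>-.07 None
-30 1129 zmax -0.0455 xmin(all) -0.042 xmin z>-.07 -0.014
-10 1563 zmax -0.0138 xmin(all) -0.042 xmin z>-.07 -0.015
10 1537 zmax -0.0156 xmin(all) -0.042 xmin z>-.07 -0.016
30 685 zmax -0.0725 xmin(all) -0.042 xmin z>-.07 -0.012
50 436 zmax -0.088 xmin(all) -0.035 xmin z>-.07 None
70 805 zmax -0.0771 xmin(all) -0.042 xmin z>-.07 None
90 609 zmax -0.0798 xmin(all) -0.042 xmin z>-.07 None
z -100 xmin -0.0422 y -0.03 0.03
z -90 xmin -0.0423 y -0.03 0.03
z -80 xmin -0.0422 y -0.03 0.03
z -70 xmin -0.017 y -0.03 0.022
z -60 xmin -0.015 y -0.026 0.021
z -50 xmin -0.0144 y -0.024 0.019
z -40 xmin -0.0155 y -0.021 0.017
z -30 xmin -0.0141 y -0.02 0.016
z -20 xmin -0.0149 y -0.019 0.015
z -10 xmin -0.0142 y -0.018 0.013
advance [ 860.68693043   95.78104082 -500.        ]
```

step_arm --increments '[{"tx":4.1,"ty":0.5,"tz":-2.4,"ax":0,"ay":0,"az":0,"claw":-1},{"tx":4.1,"ty":0.5,"tz":-2.4,"ax":0,"ay":0,"az":0,"claw":-1},{"tx":4.1,"ty":0.5,"tz":-2.4,"ax":0,"ay":0,"az":0,"claw":-1},{"tx":4.1,"ty":0.5,"tz":-2.4,"ax":0,"ay":0,"az":0,"claw":-1},{"tx":4.1,"ty":0.5,"tz":-2.4,"ax":0,"ay":0,"az":0,"claw":-1},{"tx":4.1,"ty":0.5,"tz":-2.4,"ax":0,"ay":0,"az":0,"claw":-1},{"tx":0,"ty":0,"tz":0,"ax":0,"ay":0,"az":0,"claw":-1}]'

```text
time_s: 10.1
tcp_pos: [0.5924, 0.0065, 0.1159]
eef_rot: [158.6, 64.8, -177.5]
contact_force: [-0.1, -0.5, -0.7]
gripper_width: 0.0004
```

step_arm --increments '[{"tx":1,"ty":0.1,"tz":1.7,"ax":0,"ay":0,"az":0,"claw":-1},{"tx":1,"ty":0.1,"tz":1.7,"ax":0,"ay":0,"az":0,"claw":-1},{"tx":1,"ty":0.1,"tz":1.7,"ax":0,"ay":0,"az":0,"claw":-1},{"tx":1,"ty":0.1,"tz":1.7,"ax":0,"ay":0,"az":0,"claw":-1},{"tx":1,"ty":0.1,"tz":1.7,"ax":0,"ay":0,"az":0,"claw":-1},{"tx":0.5,"ty":0.1,"tz":0.9,"ax":0,"ay":0,"az":0,"claw":-1},{"tx":0,"ty":0,"tz":0,"ax":0,"ay":0,"az":0,"claw":-1}]'

```text
time_s: 10.8
tcp_pos: [0.5976, 0.0071, 0.1261]
eef_rot: [158.7, 64.8, -177.4]
contact_force: [-0.0, 0.6, -0.4]
gripper_width: 0.0001
```

```bash
python3 - <<'E'
from now import *
c=cap('scene'); cv2.imwrite('pics/s2.png',cv2.resize(c['image'][120:320,220:420],None,fx=2.8,fy=2.8))
E
```

```text
t 10.8 tip s,y,n [ 0.1195 -0.0006  0.03  ] rot err [-0.04  0.13  0.04] q [-34.4  19.1 -35.4 -99.9 -54.1  41.8] F s,y,n [-0.32  0.58 -0.24]
```

View pics/s2.png

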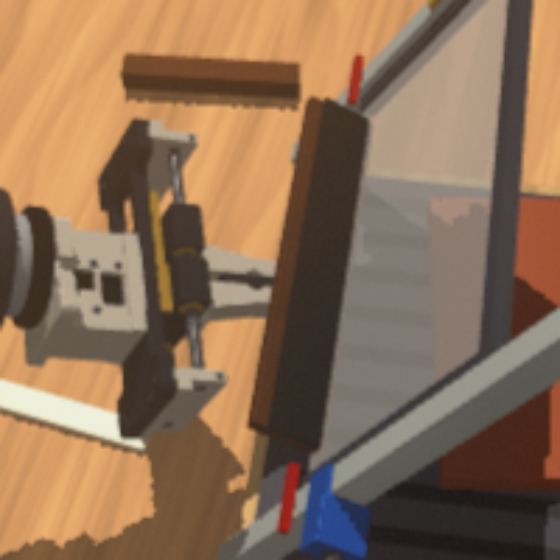

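The fingertips now pass under the lip at about (272,280), and the body is clear of the lip. I'll raise slowly until they touch.

step_arm --increments '[{"tx":0.5,"ty":0.06,"tz":0.87,"ax":0,"ay":0,"az":0,"claw":-1},{"tx":0.5,"ty":0.06,"tz":0.87,"ax":0,"ay":0,"az":0,"claw":-1},{"tx":0.5,"ty":0.06,"tz":0.87,"ax":0,"ay":0,"az":0,"claw":-1},{"tx":0.5,"ty":0.06,"tz":0.87,"ax":0,"ay":0,"az":0,"claw":-1},{"tx":0.5,"ty":0.06,"tz":0.87,"ax":0,"ay":0,"az":0,"claw":-1},{"tx":0.5,"ty":0.06,"tz":0.87,"ax":0,"ay":0,"az":0,"claw":-1},{"tx":0.5,"ty":0.06,"tz":0.87,"ax":0,"ay":0,"az":0,"claw":-1},{"tx":0.5,"ty":0.06,"tz":0.87,"ax":0,"ay":0,"az":0,"claw":-1},{"tx":0.5,"ty":0.06,"tz":0.87,"ax":0,"ay":0,"az":0,"claw":-1},{"tx":0.5,"ty":0.06,"tz":0.87,"ax":0,"ay":0,"az":0,"claw":-1}]'

```text
time_s: 11.85
tcp_pos: [0.6022, 0.0076, 0.134]
eef_rot: [158.7, 64.8, -177.4]
contact_force: [-0.8, -0.9, -2.6]
gripper_width: 0.0005
```

```bash
cat > look.py <<'E'
from now import *
R_=((0,150,60),(8,255,255))
c=cap('scene'); stats(c,'redL',*R_,(338,100,400,165),.13,.26); stats(c,'redR',*R_,(315,250,370,312),.13,.26)
E
python3 look.py
```

```text
t 11.85 tip s,y,n [ 0.1287 -0.0005  0.03  ] rot err [-0.05  0.04  0.05] q [-33.5  17.8 -34.7 -99.2 -53.1  39.3] F s,y,n [-2.71 -0.8  -0.53]
redL 54 
 p5 [0.1385 0.153  0.0383] p50 [0.1436 0.1733 0.0418] p97 [0.1463 0.1953 0.0434]
redR 101 
 p5 [ 0.1402 -0.1899  0.0377] p50 [ 0.1446 -0.1678  0.0415] p97 [ 0.1468 -0.1479  0.0434]
```

Contact: about 2.7 N along the slope, and the screen is starting to follow. I'll continue the steady push for about 88 mm, then measure.

step_arm --increments '[{"tx":0.75,"ty":0.08,"tz":1.3,"ax":0,"ay":0,"az":0,"claw":-1},{"tx":1,"ty":0.11,"tz":1.74,"ax":0,"ay":0,"az":0,"claw":-1},{"tx":1.24,"ty":0.14,"tz":2.16,"ax":0,"ay":0,"az":0,"claw":-1},{"tx":1.24,"ty":0.14,"tz":2.16,"ax":0,"ay":0,"az":0,"claw":-1},{"tx":1.24,"ty":0.14,"tz":2.16,"ax":0,"ay":0,"az":0,"claw":-1},{"tx":1.24,"ty":0.14,"tz":2.16,"ax":0,"ay":0,"az":0,"claw":-1},{"tx":1.24,"ty":0.14,"tz":2.16,"ax":0,"ay":0,"az":0,"claw":-1},{"tx":1.24,"ty":0.14,"tz":2.16,"ax":0,"ay":0,"az":0,"claw":-1},{"tx":1.24,"ty":0.14,"tz":2.16,"ax":0,"ay":0,"az":0,"claw":-1},{"tx":1.24,"ty":0.14,"tz":2.16,"ax":0,"ay":0,"az":0,"claw":-1},{"tx":1.24,"ty":0.14,"tz":2.16,"ax":0,"ay":0,"az":0,"claw":-1},{"tx":1.24,"ty":0.14,"tz":2.16,"ax":0,"ay":0,"az":0,"claw":-1}]'

```text
time_s: 13.1
tcp_pos: [0.6167, 0.0093, 0.1592]
eef_rot: [158.7, 64.8, -177.4]
contact_force: [-1.2, -0.6, -4.3]
gripper_width: 0.0001
```

step_arm --increments '[{"tx":1.24,"ty":0.14,"tz":2.16,"ax":0,"ay":0,"az":0,"claw":-1},{"tx":1.24,"ty":0.14,"tz":2.16,"ax":0,"ay":0,"az":0,"claw":-1},{"tx":1.24,"ty":0.14,"tz":2.16,"ax":0,"ay":0,"az":0,"claw":-1},{"tx":1.24,"ty":0.14,"tz":2.16,"ax":0,"ay":0,"az":0,"claw":-1},{"tx":1.24,"ty":0.14,"tz":2.16,"ax":0,"ay":0,"az":0,"claw":-1},{"tx":1.24,"ty":0.14,"tz":2.16,"ax":0,"ay":0,"az":0,"claw":-1},{"tx":1.24,"ty":0.14,"tz":2.16,"ax":0,"ay":0,"az":0,"claw":-1},{"tx":1.24,"ty":0.14,"tz":2.16,"ax":0,"ay":0,"az":0,"claw":-1},{"tx":1.24,"ty":0.14,"tz":2.16,"ax":0,"ay":0,"az":0,"claw":-1},{"tx":1.24,"ty":0.14,"tz":2.16,"ax":0,"ay":0,"az":0,"claw":-1},{"tx":1.24,"ty":0.14,"tz":2.16,"ax":0,"ay":0,"az":0,"claw":-1},{"tx":1.24,"ty":0.14,"tz":2.16,"ax":0,"ay":0,"az":0,"claw":-1}]'

```text
time_s: 14.3
tcp_pos: [0.6316, 0.0109, 0.1851]
eef_rot: [158.7, 64.8, -177.4]
contact_force: [-2.3, -1.1, -3.5]
gripper_width: 0.0005
```

```bash
python3 look.py
```

```text
t 14.3 tip s,y,n [ 0.1878 -0.0004  0.03  ] rot err [-0.06  0.1   0.04] q [-27.7  11.4 -29.8 -94.6 -47.9  25.5] F s,y,n [-4.21 -0.82  0.35]
redL 55 
 p5 [0.1991 0.1525 0.0383] p50 [0.2031 0.1729 0.0417] p97 [0.2048 0.1947 0.0433]
redR 108 
 p5 [ 0.1996 -0.1908  0.0382] p50 [ 0.2037 -0.1688  0.0417] p97 [ 0.2058 -0.1474  0.0433]
```

step_arm --increments '[{"tx":1.24,"ty":0.14,"tz":2.16,"ax":0,"ay":0,"az":0,"claw":-1},{"tx":1.49,"ty":0.17,"tz":2.6,"ax":0,"ay":0,"az":0,"claw":-1},{"tx":1.49,"ty":0.17,"tz":2.6,"ax":0,"ay":0,"az":0,"claw":-1},{"tx":1.49,"ty":0.17,"tz":2.6,"ax":0,"ay":0,"az":0,"claw":-1},{"tx":1.49,"ty":0.17,"tz":2.6,"ax":0,"ay":0,"az":0,"claw":-1},{"tx":1.49,"ty":0.17,"tz":2.6,"ax":0,"ay":0,"az":0,"claw":-1},{"tx":1.49,"ty":0.17,"tz":2.6,"ax":0,"ay":0,"az":0,"claw":-1},{"tx":1.49,"ty":0.17,"tz":2.6,"ax":0,"ay":0,"az":0,"claw":-1},{"tx":1.49,"ty":0.17,"tz":2.6,"ax":0,"ay":0,"az":0,"claw":-1},{"tx":1.24,"ty":0.14,"tz":2.16,"ax":0,"ay":0,"az":0,"claw":-1},{"tx":1,"ty":0.11,"tz":1.73,"ax":0,"ay":0,"az":0,"claw":-1},{"tx":0.5,"ty":0.06,"tz":0.87,"ax":0,"ay":0,"az":0,"claw":-1}]'

```text
time_s: 15.55
tcp_pos: [0.6475, 0.0127, 0.213]
eef_rot: [158.7, 64.8, -177.4]
contact_force: [-2.6, -0.8, -2.8]
gripper_width: 0.0007
```

```bash
cat > look2.py <<'E'
from now import *
import sys
for n in('top','scene'):
    c=cap(n); P=cloud(c); q=(P-O)@B; h=cv2.cvtColor(c['image'],cv2.COLOR_BGR2HSV)
    reg=(q[...,0]>.2)&(q[...,0]<.28)&(q[...,1]>.14)&(q[...,1]<.23)&(q[...,2]>.03)&(q[...,2]<.055)
    red=reg&((h[...,0]<9))&(h[...,1]>150); br=reg&(h[...,0]>15)&(h[...,0]<33)&(h[...,1]>110)&(abs(q[...,2]-.042)<.006)
    for m,nm in((red,'red'),(br,'brass')):
        a=q[m]; print(n,nm,m.sum(),'s 2/50/98',np.percentile(a[:,0],[2,50,98]).round(4),'mid',np.percentile(a[:,0],[2,98]).mean().round(4),'y',np.percentile(a[:,1],[2,98]).round(3),'N',np.percentile(a[:,2],[2,50,98]).round(4))
    k=np.argwhere(br|red); v0,u0=k.mean(0).astype(int); im=c['image'][v0-28:v0+28,u0-40:u0+40]
    cv2.imwrite(f'pics/z_{n}.png',im)
a=[cv2.resize(cv2.imread(f'pics/z_{n}.png'),(640,300) if 0 else (420,294),interpolation=cv2.INTER_CUBIC) for n in('top','scene')]
cv2.imwrite('pics/'+sys.argv[1],np.vstack(a))
E
python3 look2.py z1.png
```

```text
t 15.55 tip s,y,n [ 0.2199 -0.0004  0.03  ] rot err [-0.05  0.12  0.04] q [-24.6   8.7 -26.9 -91.5 -45.1  18.1] F s,y,n [-3.77 -0.53  0.96]
top red 102 s 2/50/98 [0.2293 0.234  0.2362] mid 0.2328 y [0.155 0.197] N [0.0332 0.0446 0.0472]
top brass 315 s 2/50/98 [0.2334 0.2456 0.2532] mid 0.2433 y [0.172 0.218] N [0.0369 0.0423 0.0446]
scene red 44 s 2/50/98 [0.2311 0.235  0.2375] mid 0.2343 y [0.152 0.194] N [0.0381 0.0423 0.0438]
scene brass 116 s 2/50/98 [0.2356 0.2475 0.2538] mid 0.2447 y [0.17  0.216] N [0.0367 0.0398 0.0412]
```

View pics/z1.png

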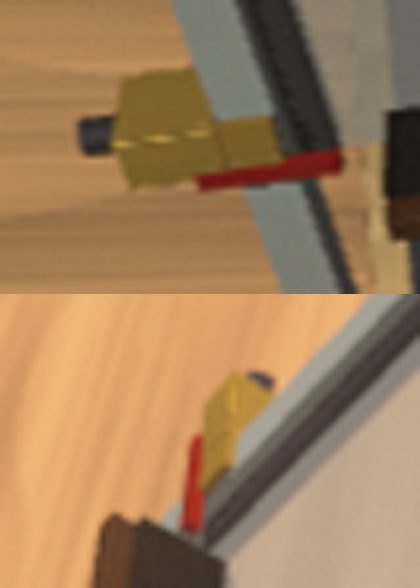

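The pointer (top pane, 270,170) sits just below the brass front face. Both cameras give about 10.3 mm to go, so I'll push 10 mm.

step_arm --increments '[{"tx":0.75,"ty":0.08,"tz":1.3,"ax":0,"ay":0,"az":0,"claw":-1},{"tx":1,"ty":0.11,"tz":1.73,"ax":0,"ay":0,"az":0,"claw":-1},{"tx":1,"ty":0.11,"tz":1.73,"ax":0,"ay":0,"az":0,"claw":-1},{"tx":1,"ty":0.11,"tz":1.73,"ax":0,"ay":0,"az":0,"claw":-1},{"tx":0.75,"ty":0.08,"tz":1.3,"ax":0,"ay":0,"az":0,"claw":-1},{"tx":0.5,"ty":0.06,"tz":0.87,"ax":0,"ay":0,"az":0,"claw":-1},{"tx":0,"ty":0,"tz":0,"ax":0,"ay":0,"az":0,"claw":-1}]'

```text
time_s: 16.35
tcp_pos: [0.6526, 0.0133, 0.2217]
eef_rot: [158.7, 64.8, -177.4]
contact_force: [-2.8, -0.6, -2.8]
gripper_width: 0.0004
```

```bash
python3 look2.py z2.png
```

```text
t 16.35 tip s,y,n [ 0.2301 -0.0004  0.03  ] rot err [-0.05  0.13  0.04] q [-23.6   8.  -26.  -90.5 -44.3  15.9] F s,y,n [-3.86 -0.28  1.05]
top red 107 s 2/50/98 [0.24   0.2444 0.2469] mid 0.2434 y [0.154 0.195] N [0.0372 0.0447 0.0471]
top brass 270 s 2/50/98 [0.2324 0.2473 0.2532] mid 0.2428 y [0.173 0.218] N [0.0365 0.0423 0.0449]
scene red 48 s 2/50/98 [0.2407 0.2452 0.2482] mid 0.2445 y [0.153 0.194] N [0.0384 0.0425 0.0439]
scene brass 79 s 2/50/98 [0.235  0.2512 0.254 ] mid 0.2445 y [0.169 0.217] N [0.0363 0.04   0.0415]
```

View pics/z2.png

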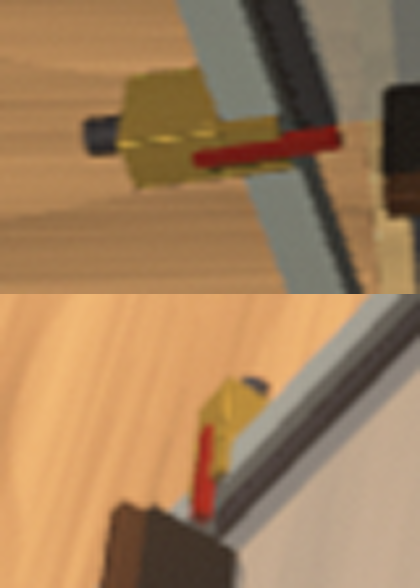

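The pointer is now level with the middle of the brass collar, within about 0.5 mm in both cameras. I'll lower the hand off the lip, then draw it back.

step_arm --increments '[{"tx":-1,"ty":-0.11,"tz":-1.73,"ax":0,"ay":0,"az":0,"claw":-1},{"tx":-1,"ty":-0.11,"tz":-1.73,"ax":0,"ay":0,"az":0,"claw":-1},{"tx":-1,"ty":-0.11,"tz":-1.73,"ax":0,"ay":0,"az":0,"claw":-1},{"tx":-1.5,"ty":-0.17,"tz":-2.6,"ax":0,"ay":0,"az":0,"claw":-1},{"tx":-1.5,"ty":-0.17,"tz":-2.6,"ax":0,"ay":0,"az":0,"claw":-1},{"tx":0,"ty":0,"tz":0,"ax":0,"ay":0,"az":0,"claw":-1}]'

```text
time_s: 17.05
tcp_pos: [0.6461, 0.0125, 0.2104]
eef_rot: [158.6, 64.8, -177.5]
contact_force: [-0.2, 0.0, 0.0]
gripper_width: 0.0005
```

step_arm --increments '[{"tx":-5.2,"ty":-0.6,"tz":3,"ax":0,"ay":0,"az":0,"claw":-1},{"tx":-8.6,"ty":-1,"tz":5,"ax":0,"ay":0,"az":0,"claw":-1},{"tx":-8.6,"ty":-1,"tz":5,"ax":0,"ay":0,"az":0,"claw":-1},{"tx":-8.6,"ty":-1,"tz":5,"ax":0,"ay":0,"az":0,"claw":-1},{"tx":-8.6,"ty":-1,"tz":5,"ax":0,"ay":0,"az":0,"claw":-1},{"tx":-8.6,"ty":-1,"tz":5,"ax":0,"ay":0,"az":0,"claw":-1},{"tx":-8.6,"ty":-1,"tz":5,"ax":0,"ay":0,"az":0,"claw":-1},{"tx":-8.6,"ty":-1,"tz":5,"ax":0,"ay":0,"az":0,"claw":-1},{"tx":-8.6,"ty":-1,"tz":5,"ax":0,"ay":0,"az":0,"claw":-1},{"tx":0,"ty":0,"tz":0,"ax":0,"ay":0,"az":0,"claw":-1},{"tx":0,"ty":0,"tz":0,"ax":0,"ay":0,"az":0,"claw":-1}]'

```text
time_s: 18.15
tcp_pos: [0.5724, 0.0039, 0.2544]
eef_rot: [158.7, 64.9, -177.4]
contact_force: [0.6, -0.1, 0.5]
gripper_width: 0.0007
```

```bash
python3 look2.py z3.png; python3 - <<'E'
import numpy as np,cv2
cv2.imwrite('pics/f.png',np.load('last_scene.npz')['image'])
E
```

```text
t 18.15 tip s,y,n [ 0.218  -0.0009  0.1162] rot err [-0.04  0.14  0.06] q [-27.2  -2.  -30.9 -83.8 -47.6   9.1] F s,y,n [ 0.78 -0.17 -0.25]
top red 107 s 2/50/98 [0.24   0.244  0.2469] mid 0.2434 y [0.154 0.197] N [0.0387 0.0446 0.0472]
top brass 272 s 2/50/98 [0.2325 0.2476 0.2531] mid 0.2428 y [0.172 0.218] N [0.0364 0.0424 0.0451]
scene red 48 s 2/50/98 [0.2396 0.245  0.2476] mid 0.2436 y [0.153 0.197] N [0.0382 0.0422 0.0435]
scene brass 76 s 2/50/98 [0.2349 0.2506 0.2542] mid 0.2446 y [0.17  0.217] N [0.0366 0.04   0.0414]
```

View pics/f.png

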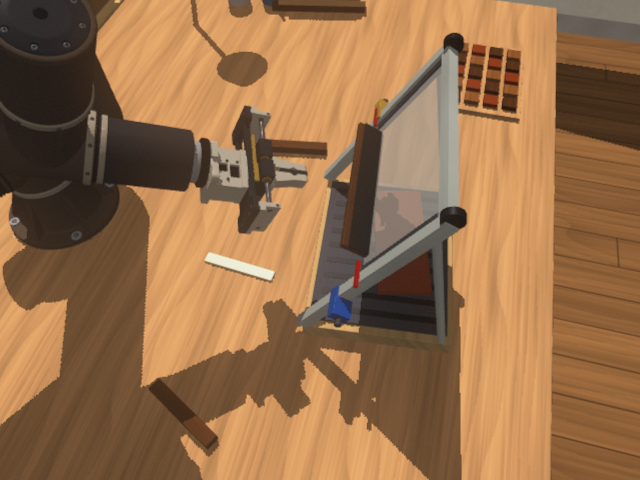

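The screen has stayed up with the hand clear of it (tips near 305,172, lip near 360,190). The pointer is level with the brass collar at (380,108), and the bars, folder, drawer front and blue collar look undisturbed. I'll hand the job in.

```bash
python3 -c "
from plant import r
print(r.close_job())"
```

```text
the job is handed in; nothing more can be done
None
```

I pushed the screen up its rails with the shut fingertips under the lip until its red pointer was level with the brass collar. Then I lowered the hand off the lip, drew it back clear and handed the job in at about 18 s of the 42 s allowed.

**Push:** it was steady, at about 30 mm/s or slower, with 3 to 4.5 N at the wrist. Nothing was gripped.

**Last checks:**
- **Level:** after the hand was away, the pointer was within about 1 mm of the collar's middle. The top camera read 0.6 mm high and the scene camera 1.0 mm low.
- **Staying put:** the top camera's reading did not change when the hand left. The scene camera's dropped by 0.9 mm, which is within its noise.
- **Hand clear:** the wrist force was under 1 N.
- **Other things:** by eye in the last scene picture, the collars, drawer front, walnut bars and bone folder had not moved. I did not measure their positions again.

**Disagreements on the way:**
- **First approach:** the first hand angle I chose ran into joint 3's limit. I worked out the arm's geometry from a few poses and came in at an angle instead.
- **Fingertip position:** both cameras showed the hand about 30 mm further back than the reported tool position and overhang gave. A raise of about 17 mm at the reported position met no contact and moved nothing. I went by the images and moved in another 28 mm before pushing.

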